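# Cock the printed disc thrower on its hair-trigger catch

### The job

Cock the printed disc thrower: by its upright handle, draw the sprung arm back past the little hook-shaped catch until it just leans on the rubber-tipped buffer, without ramming the buffer, then gently ease the arm back until the catch holds it, let go and leave it cocked. It must not slip out of your grip or fire on the way, the catch lets go at a touch so do not touch it with the gripper, and leave the parts lying around where they are.

Things in the scene. Friction and masses are not known exactly. Their poses are not given: they have to be found in the camera images.
- launcher: the disc thrower's plywood board, 300 x 340 x 12 mm, fixed to the bench; origin on the arm's upright pivot axis at bench height, z up; the board spans x -245 to 55 mm, y -150 to 190 mm. On it stands a black block carrying the catch and the buffer, clamped at another place along the arm's arc each time (not measured). Catch, block and buffer stay under 60 mm above the bench
- swing_arm (a joint): angle of the blue swinging arm, rad: 0 at rest, where it points 108 degrees counter-clockwise (seen from above) from the board's +x; drawing it back turns it counter-clockwise and the angle grows, limit 1.6. A coil spring pulls it back with 0.8 Nm/rad x (angle + 0.6): about 3 N at the handle at rest, 10 N drawn back
- handle (a point): middle of the upright round black handle on the arm, 16 mm thick, standing from 52 to 118 mm above the bench, 150 mm from the pivot axis; this point is 85 mm above the bench. The fingers can straddle it: tips kept 65 mm or more above the bench pass clear over arm, catch, block and buffer
- tip_pin (a point): the upright steel roller pin at the arm's tip, 8 mm thick, 185 mm from the pivot axis, from 28 to 58 mm above the bench (this point at 44 mm); the catch hooks behind it. The arm is a bar 20 mm wide, 40 to 52 mm above the bench, with a shallow cup (52 mm across, rim 62 mm high) 85 mm from the pivot
- catch (a joint): angle (rad) of the small blue hook on an upright hinge: 0 closed, about 0.15 while the arm's pin pushes it aside; a weak spring closes it. It holds the arm at an angle somewhere from 1.10 to 1.41 rad; the pin meets its ramp 0.13 rad earlier (adds about 1 N at the handle). Hair trigger: a touch of 0.3 N, or pushing the held arm's handle on towards rest with some 8 N, lets it go
- buffer (a joint): how far (m) the rubber-tipped plunger is pushed in: 0 free, spring 3 N per mm. The arm's side meets it 0.016 rad past the angle at which the catch holds, 115 mm from the pivot (each mm in adds 2.3 N at the handle). More than 4 mm in counts as rammed
- wheel_mid (a point): bystander: middle of a printed wheel, 56 mm across, 18 mm thick, lying on a corner of the board
- bracket_mid (a point): bystander: middle of a printed fork bracket, about 50 x 60 x 65 mm, standing on the bench beside the board
- servo_mid (a point): bystander: middle of a small black servo motor, 55 x 20 x 42 mm, standing on the bench beyond the board

How it is judged:
On the way:
1. the arm has been drawn back past the catch onto the buffer (value of joint swing_arm above 1.06 rad and value of joint buffer above 0.0003 m).
At the end, for the whole second after the job is handed in: the arm stands drawn back (its angle over 1.06 rad), at rest (under 0.1 rad/s), the catch closed (within 0.05 rad) and carrying the spring's load (over 3 N between arm and catch) (value of joint swing_arm above 1.06 rad and velocity of joint swing_arm between -0.1 and 0.1 rad/s and value of joint catch below 0.05 rad and contact force between swing_arm and catch above 3 N); the robot touches nothing.
It fails at once if the arm slipped, was let back roughly or fired (it swung back faster than 1.5 rad/s) (velocity of joint swing_arm below -1.5 rad/s).
It fails at once if the buffer was rammed (pushed in more than 4 mm, 12 N) (value of joint buffer above 0.004 m).
It fails at once if the gripper touched the catch (over 0.5 N) (contact force between any of the fingers, the arm and catch above 0.5 N).
It fails at once if a bystander part was moved more than 20 mm (distance of any of wheel_mid, bracket_mid, servo_mid from where it was at the start of the episode above 0.02 m).
It also fails if it takes over 70 s, if anything falls off the work surface, if the arm or the gripper's body presses on something with over 40 N, if the wrist force passes 120 N, or if a joint passes its speed limit or range.

### The arm

A 6-joint arm with a two-finger parallel gripper is mounted at the origin on the work surface. World frame = base frame: x ahead of the robot, y to its left, z up, the work surface at z = 0. Lengths are in m, angles in rad, forces in N, time in s.
With the tool pointing down it reaches from about 0.375 to 0.925 m from the base axis. Payload 5.7 kg.
Tool frame: the origin (TCP) lies midway between the tips of the shut fingers; the grasp point (between the pads) lies 19 mm behind it; z points along the fingers, y is the line along which they close (so a half turn about z gives the same grasp; the last joint's range is limited). The gripper opens to 88 mm and grips with 3 to 60 N. Pads are 20 mm wide; open, the fingers measure 115 mm over their backs; the gripper's body (75 mm by 178 mm) begins 61 mm behind the grasp point.
Start: joints at [-1.286, 0.359, 1.51, -0, 1.272, -0.115], TCP at [0.234, -0.553, 0.223] pointing down, gripper open.
Joint ranges: [-2.97, 2.97], [-1.01, 2.36], [0.21, 2.38], [-0.96, 4.11], [0.2, 2.71], [-2.98, 2.98]. Speed limits (rad/s): [2.39, 2.39, 3.14, 3.14, 3.14, 3.14].

### API

Orientations are given as a unit quaternion [w, x, y, z].
In Python, from station import manip gives the robot as it stands. Calls block until the motion is done:
- manip.movep(position, orientation): joint-space move of the TCP to a pose.
- manip.move_linear(position, rate=0.15, rot=None, force_limit=None): straight line of the TCP; rot=None keeps the orientation; rate is the mean speed in m/s. With force_limit (N) it stops when the force on the tool has changed by that much, and returns True; else False.
- manip.goto_joints(angles): joint-space move.
- manip.gripper_to(opening): opening from 0.0 (shut) to 1.0 (fully open); the grip force is fixed at half the most; returns when the fingers have stopped.
- manip.dwell(seconds).
- manip.ik(position, orientation): joint angles nearest the present ones, or None.
- manip.state(): the state.
- manip.get_image(name): name is "scene" or "top" or "wrist"; returns a dict with "image" (400x640x3 uint8, red, green, blue), "mtx" (3x3 intrinsics, pixels), "k1" (the pictures are not rectified: a ray, as slopes to the right and down, at radius r is drawn at 1 + k1 r^2 times it, then the intrinsics apply), "xyz" and "orientation" of the camera in the world. Camera axes: x right, y down, z forward; pixel columns grow to the right and rows downward; lengths in m; the calibration is good to about 2 mm. A picture is of the moment at which its call begins. There is no depth.
A pose or a line that the arm cannot do raises manip.IKError and nothing moves.
- manip.job_done(): hands the job in; it is judged then, once.
The state is a dict: "clock": time; "joint_positions": joint angles; "qd": joint speeds; "joint_torque": joint torques, N m; "ee_pos": TCP position; "tool_rot": TCP orientation; "ft_force": force on the tool from outside, world axes, zero at the start; "moment": the same for the moment, N m; "width": opening from 0.0 (shut) to 1.0 (fully open); "grip_force": force on a finger pad.
Only numpy, scipy, OpenCV 4.12 (cv2) and the standard library are available. Lean on these libraries where they do the work, as an engineer would, in place of code of your own. Each camera call takes 0.05 s, during which the arm holds its last target. There are 200 camera calls.

## Working session

There is one attempt and no reset: what is moved stays moved. The work goes in short steps, each a Python script; the robot and the scene stay as the last script left them, time stands still between calls to the robot, and variables do not carry over. Pictures are saved under pics/ and viewed, at most 10 in all, crops included, and the job is handed in when it is done.

```bash
mkdir -p pics; ls; python3 - <<'E'
from station import manip
import cv2, numpy as np
for n in ("top","scene"):
    d=manip.get_image(n); cv2.imwrite(f"pics/{n}0.png",d["image"][:,:,::-1]); print(n,d["mtx"],d["k1"],d["xyz"],d["orientation"])
print(manip.state())
E
```

```text
pics
top [[445.66110885   0.         317.18629732]
 [  0.         445.66110885 198.52148655]
 [  0.           0.           1.        ]] -0.08313372652108322 [ 0.54152555 -0.07152897  1.05080555] [ 0.04068315 -0.69607865  0.71667696 -0.01391154]
scene [[494.35005689   0.         320.42726778]
 [  0.         494.35005689 196.6806704 ]
 [  0.           0.           1.        ]] 0.011335415569193803 [ 1.45976464 -0.30707294  0.65350994] [-0.38695565  0.70236667  0.52456408 -0.28597011]
{'clock': 0.1, 'joint_positions': array([-1.28604296e+00,  3.59435750e-01,  1.51130717e+00, -7.75410744e-07,
        1.27251777e+00, -1.15115927e-01]), 'qd': array([-0.0010687 ,  0.00055634, -0.00335126, -0.00065262,  0.0007115 ,
        0.00124477]), 'joint_torque': array([ 5.78030176e-04, -5.16357028e+01, -2.71406472e+01,  6.77477522e-02,
        2.77191179e-02, -3.13554460e-05]), 'ee_pos': array([ 0.23338683, -0.5520733 ,  0.22189849]), 'tool_rot': array([-8.30988801e-04,  9.80079196e-01,  1.98605323e-01, -7.10247455e-05]), 'ft_force': array([-0.02922237,  0.62994037, -0.14919518]), 'moment': array([0.02257159, 0.04182969, 0.04722814]), 'grip_force': 0.0, 'width': 0.999666636041862}
```

View pics/top0.png

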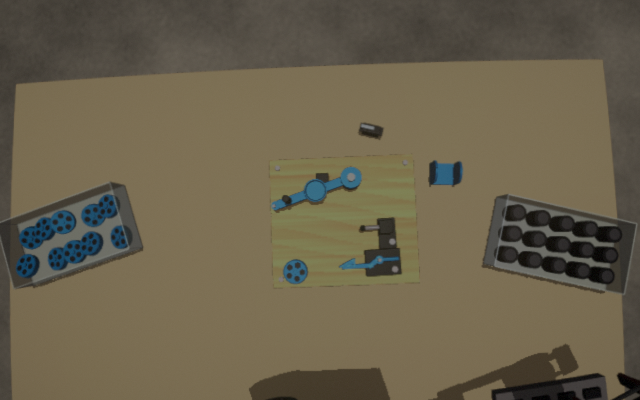

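View pics/scene0.png

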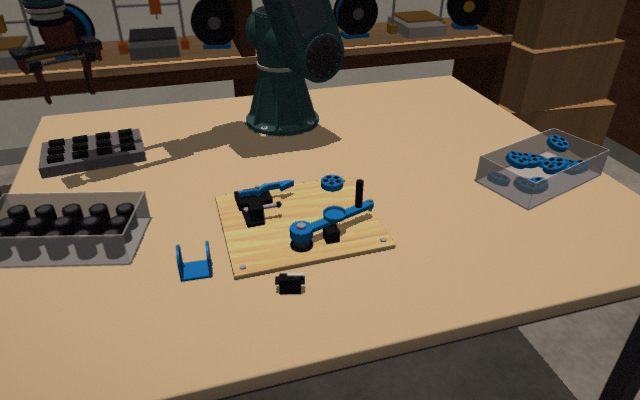

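The top view shows the pivot near (350,178), the handle at (286,200) and the arm tip at (277,206). The catch hook is at (343,265), the buffer tip at (363,229) and the wheel at (295,271). In the scene view the handle runs from (360,180) to (360,206). I'll enlarge both views to get accurate pixels.

```bash
python3 - <<'E'
import cv2
a=cv2.imread("pics/top0.png")[150:295,262:427]; cv2.imwrite("pics/topc.png",cv2.resize(a,None,fx=4,fy=4,interpolation=cv2.INTER_CUBIC))
a=cv2.imread("pics/scene0.png")[165:280,205:400]; cv2.imwrite("pics/scenec.png",cv2.resize(a,None,fx=4,fy=4,interpolation=cv2.INTER_CUBIC))
E
```

```text
(no output)
```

View pics/topc.png

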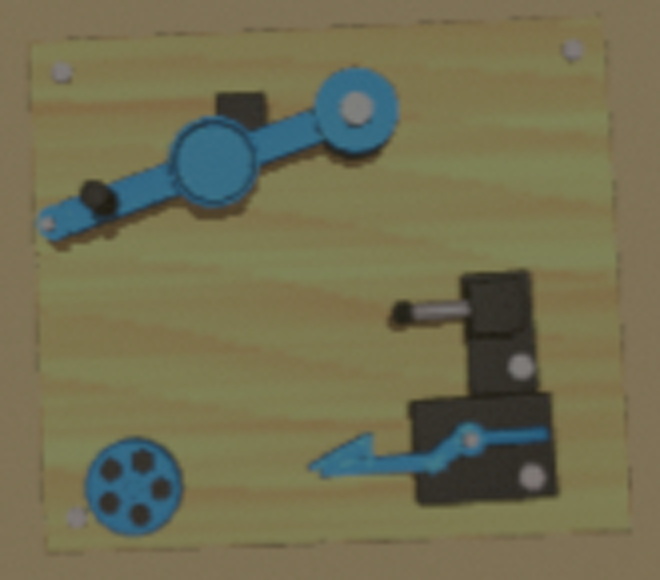

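View pics/scenec.png

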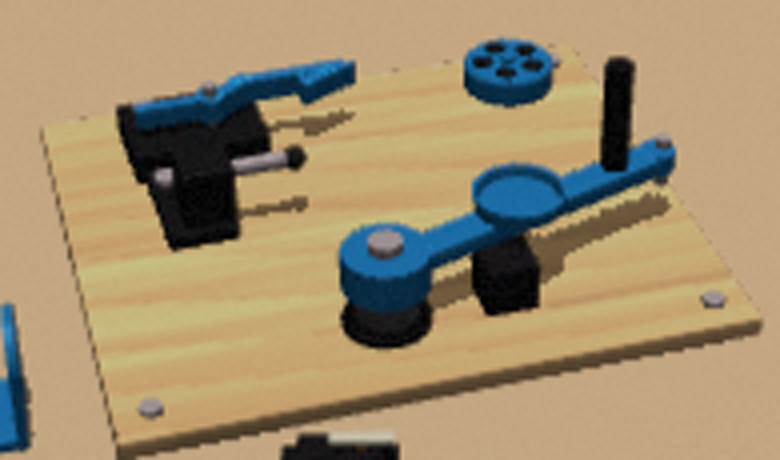

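```bash
cat > vis.py <<'E'
import numpy as np, cv2
from scipy.spatial.transform import Rotation as R
from scipy.optimize import least_squares
def ray(d,uv):
    p=cv2.undistortPoints(np.array([[uv]],float),d["mtx"],np.array([d["k1"],0,0,0,0.]))[0,0]
    w,x,y,z=d["orientation"]; v=R.from_quat([x,y,z,w]).apply([p[0],p[1],1]); return np.array(d["xyz"]),v/np.linalg.norm(v)
def atz(d,uv,z): o,v=ray(d,uv); return o+v*(z-o[2])/v[2]
def tri(rs):
    A=sum(np.eye(3)-np.outer(v,v) for o,v in rs); b=sum((np.eye(3)-np.outer(v,v))@o for o,v in rs)
    P=np.linalg.solve(A,b); return P,[round(1e3*np.linalg.norm(np.cross(P-o,v)),1) for o,v in rs]
def proj(d,P):
    w,x,y,z=d["orientation"]; r=R.from_quat([x,y,z,w]).inv()
    return cv2.projectPoints(np.atleast_2d(r.apply(np.atleast_2d(P)-d["xyz"])),np.zeros(3),np.zeros(3),d["mtx"],np.array([d["k1"],0,0,0,0.]))[0][:,0]
E
python3 - <<'E'
from vis import *
from station import manip
np.set_printoptions(precision=4,suppress=True)
T=manip.get_image("top");S=manip.get_image("scene")
f=lambda c,o:(np.array(c)+.5)/4-.5+o
t=lambda *c:f(c,(262,150)); s=lambda *c:f(c,(205,165))
B=np.array([[55,190],[55,-150],[-245,-150],[-245,190]])/1e3
tc=[atz(T,t(*c),.012)[:2] for c in [(30,43),(603,17),(630,531),(47,552)]]
sc=[atz(S,s(*c),.012)[:2] for c in [(760,323),(118,445),(40,130),(570,45)]]
for n,c in(("top",tc),("scene",sc)):
    g=lambda p:((B@np.array([[np.cos(p[2]),np.sin(p[2])],[-np.sin(p[2]),np.cos(p[2])]])+p[:2])-np.array(c)).ravel()
    r=least_squares(g,[.6,0,0]); print(n,r.x,r.fun*1e3)
for n,a,b in [("bolt",(357,107),(385,242)),("pin",(47,224),(662,141)),("hnd top",(91,190),(619,64)),("hook notch",(372,440),(352,70)),("buf tip",(400,314),(295,157))]:
    print(n,*tri([ray(T,t(*a)),ray(S,s(*b))]))
E
```

```text
top [ 0.6646 -0.1115  0.0114] [ 0.7728  1.0378  0.4504 -0.9853 -0.4558 -1.5294 -0.7674  1.4769]
scene [ 0.6663 -0.1093  0.0094] [-0.7503  2.4641  2.0134 -1.5994 -2.748  -0.3091  1.4848 -0.5555]
bolt [ 0.6658 -0.1103  0.0647] [np.float64(1.3), np.float64(1.3)]
pin [0.6063 0.0648 0.0572] [np.float64(0.9), np.float64(0.9)]
hnd top [0.6193 0.0321 0.1198] [np.float64(0.3), np.float64(0.3)]
hook notch [ 0.4855 -0.0982  0.0619] [np.float64(16.1), np.float64(16.1)]
buf tip [ 0.5503 -0.1316  0.0475] [np.float64(0.8), np.float64(0.8)]
```

The geometry agrees across both views: pivot at about (0.6656, -0.1104), board yaw 0.0105, and handle top triangulated at 0.120 m. From the buffer tip I expect the arm to meet the buffer at about 1.29 rad. Next I'll grasp the handle, with the fingers closing along the tangent.

```bash
cat > rob.py <<'E'
import numpy as np
from station import manip
C=np.array([.6656,-.1104]); A0=np.radians(108)+.0105; Z=.068
def pose(a,z=Z,r=.15):
    t=A0+a; h=(t-np.pi/2+np.pi/2)/2   # tool y along tangent (t-90deg), tool x along t
    return np.array([*(C+r*np.array([np.cos(t),np.sin(t)])),z]),np.array([0,np.cos(h),np.sin(h),0])
def rep(tag=""):
    s=manip.state(); d=s["ee_pos"][:2]-C; t=np.arctan2(d[1],d[0])%(2*np.pi); a=t-A0
    F=s["ft_force"]; ft=F[:2]@[-np.sin(t),np.cos(t)]; fr=F[:2]@[np.cos(t),np.sin(t)]
    print(tag,"t%.1f a=%.4f r=%.4f z=%.4f Ft=%.2f Fr=%.2f Fz=%.2f res=%.2f w=%.3f g=%.1f"%(s["clock"],a,np.hypot(*d),s["ee_pos"][2],ft,fr,F[2],-ft-.8*(a+.6)/.15,s["width"],s["grip_force"]))
    return a,ft
def arc(a,rate=.03,fl=None):
    p,q=pose(a); return manip.move_linear(p,rate=rate,rot=q,force_limit=fl)
E
python3 - <<'E'
from rob import *
for a in (0,.6,1.2,1.35): print(manip.ik(*pose(a)))
manip.movep(*pose(.015,.24)); p,q=pose(.015); rep("above")
print(manip.move_linear(p,rate=.08,force_limit=8)); rep("down")
manip.gripper_to(0.0); rep("grip")
for a in (.05,.12): arc(a); rep()
import cv2
cv2.imwrite("pics/grip.png",cv2.resize(manip.get_image("scene")["image"][120:290,205:445,::-1],None,fx=3,fy=3))
E
```

```text
[-6.02445721e-02  5.51799678e-01  1.61942600e+00 -4.44089210e-16
  9.70366980e-01 -3.84903837e-01]
[-1.63257825e-01  4.71455533e-01  1.78575127e+00 -4.44089210e-16
  8.84385852e-01 -1.08791709e+00]
[-3.29367089e-01  4.49541183e-01  1.83054292e+00 -4.44089210e-16
  8.61508553e-01 -1.85402635e+00]
[-3.69215902e-01  4.55509538e-01  1.81837160e+00 -4.44089210e-16
  8.67711513e-01 -2.04387517e+00]
above t2.7 a=0.0167 r=0.1491 z=0.2400 Ft=-0.30 Fr=0.16 Fz=-0.44 res=-2.98 w=1.002 g=0.0
False
down t5.0 a=0.0131 r=0.1499 z=0.0684 Ft=0.20 Fr=0.01 Fz=0.47 res=-3.47 w=0.997 g=0.0
grip t6.1 a=0.0093 r=0.1500 z=0.0681 Ft=-2.48 Fr=1.06 Fz=-1.63 res=-0.77 w=0.176 g=30.0
 t6.4 a=0.0475 r=0.1500 z=0.0681 Ft=-3.25 Fr=1.42 Fz=-2.13 res=-0.20 w=0.176 g=30.0
 t6.9 a=0.1185 r=0.1501 z=0.0681 Ft=-4.37 Fr=1.39 Fz=-0.83 res=0.54 w=0.175 g=30.0
```

View pics/grip.png

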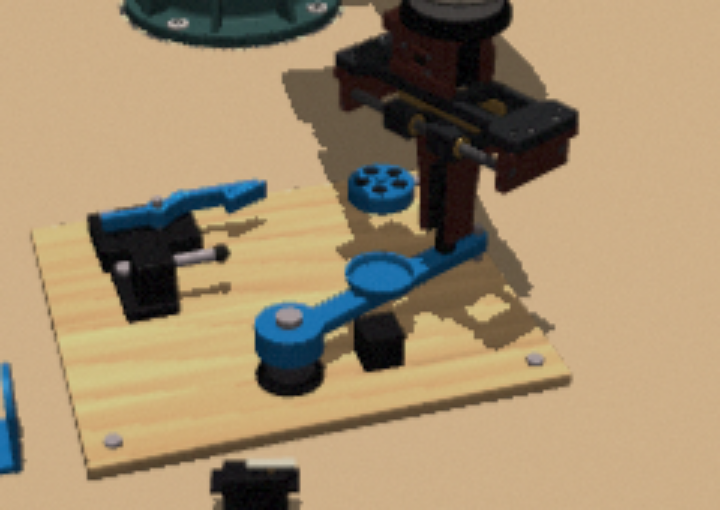

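The grip holds: the handle is between the fingers (about (450,210) in the crop) and the arm has come off its stop. Now I'll draw it back, with fine steps near the catch.

```bash
cat >> rob.py <<'E'
def res(n=6):
    v=[]
    for _ in range(n):
        manip.dwell(.03); s=manip.state(); d=s["ee_pos"][:2]-C; t=np.arctan2(d[1],d[0])%(2*np.pi); a=t-A0
        v.append((a,-(s["ft_force"][:2]@[-np.sin(t),np.cos(t)])-.8*(a+.6)/.15))
    return np.mean(v,0)
E
python3 - <<'E'
from rob import *
for a in np.arange(.2,1.06,.1): arc(a,.04,8); 
a=1.0; arc(a,.03,8); rep("pre"); base=res()[1]; print("base",base)
while a<1.42:
    a+=.01; hit=arc(a,.02,6); m,r=res(); print("%.3f %.4f %.2f %s"%(a,m,r,hit))
    if r-base>2.6 or hit: break
rep("end")
E
```

```text
pre t11.8 a=0.9927 r=0.1505 z=0.0680 Ft=-8.57 Fr=-0.20 Fz=-0.79 res=0.07 w=0.177 g=30.0
base -0.11723035184865631
1.010 1.0026 0.30 False
1.020 1.0125 0.20 False
1.030 1.0223 -0.14 False
1.040 1.0322 0.01 False
1.050 1.0421 0.10 False
1.060 1.0519 -0.13 False
1.070 1.0618 0.08 False
1.080 1.0716 -0.19 False
1.090 1.0815 0.20 False
1.100 1.0914 0.01 False
1.110 1.1012 0.10 False
1.120 1.1111 0.21 False
1.130 1.1208 -0.19 False
1.140 1.1307 -0.18 False
1.150 1.1405 0.11 False
1.160 1.1504 0.22 False
1.170 1.1601 0.00 False
1.180 1.1695 0.29 False
1.190 1.1790 0.52 False
1.200 1.1886 0.67 False
1.210 1.1983 0.68 False
1.220 1.2079 1.04 False
1.230 1.2173 1.29 False
1.240 1.2269 1.22 False
1.250 1.2377 0.17 False
1.260 1.2480 0.32 False
1.270 1.2580 0.39 False
1.280 1.2683 -0.55 False
1.290 1.2791 -1.24 False
1.300 1.2878 -0.54 False
1.310 1.2975 -0.14 False
1.320 1.3057 1.11 False
1.330 1.3130 2.33 False
1.340 1.3209 3.63 False
end t27.4 a=1.3208 r=0.1505 z=0.0678 Ft=-14.44 Fr=-3.52 Fz=2.47 res=4.20 w=0.174 g=30.0
```

The force pattern shows the pin passing the ramp (1.17 to 1.23), the catch closing, then the buffer loading to about 4 N, roughly 1.8 mm in. Now I'll ease the arm back until the catch carries the load.

```bash
python3 - <<'E'
from rob import *
a=1.34; seat=False
while a>1.255:
    a-=.004; arc(a,.01); m,r=res(); ft=r+.8*(m+.6)/.15; print("%.3f %.4f res %.2f pull %.2f"%(a,m,r,ft))
    if ft<1.5: seat=True; break
rep("seat %s"%seat)
import cv2
cv2.imwrite("pics/seat.png",cv2.resize(manip.get_image("scene")["image"][120:290,205:445,::-1],None,fx=3,fy=3))
E
```

```text
1.336 1.3171 res 3.37 pull 13.60
1.332 1.3140 res 3.28 pull 13.49
1.328 1.3113 res 2.11 pull 12.30
1.324 1.3083 res 1.38 pull 11.56
1.320 1.3053 res 1.10 pull 11.26
1.316 1.3023 res 0.35 pull 10.49
1.312 1.2990 res 0.01 pull 10.13
1.308 1.2952 res -0.07 pull 10.04
1.304 1.2912 res -0.05 pull 10.04
1.300 1.2874 res -0.46 pull 9.60
1.296 1.2837 res 0.16 pull 10.21
1.292 1.2832 res -2.48 pull 7.56
1.288 1.2828 res -4.15 pull 5.89
1.284 1.2825 res -5.87 pull 4.17
1.280 1.2819 res -9.62 pull 0.42
seat True t34.1 a=1.2819 r=0.1504 z=0.0679 Ft=-1.04 Fr=1.91 Fz=1.52 res=-9.00 w=0.174 g=30.0
```

View pics/seat.png

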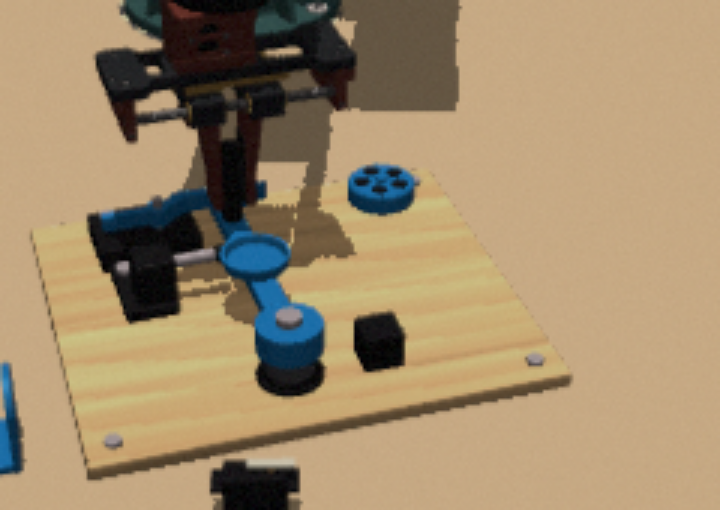

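The catch now carries the load: the arm stopped at 1.282 rad and the pull fell to about 0.5 N. The picture shows the arm just off the buffer with the hook behind the pin. I'll release and lift straight up.

```bash
python3 - <<'E'
from rob import *
manip.gripper_to(0.6); rep("open")
p=manip.state()["ee_pos"].copy(); p[2]=.25; manip.move_linear(p,rate=.08); rep("up")
manip.dwell(.3)
import cv2
cv2.imwrite("pics/end.png",cv2.resize(manip.get_image("scene")["image"][120:290,205:445,::-1],None,fx=3,fy=3))
E
```

```text
open t34.9 a=1.2799 r=0.1500 z=0.0680 Ft=-0.24 Fr=-0.51 Fz=0.71 res=-9.78 w=0.601 g=0.0
up t37.3 a=1.2794 r=0.1502 z=0.2497 Ft=-0.24 Fr=-0.51 Fz=-1.10 res=-9.78 w=0.599 g=0.0
```

View pics/end.png

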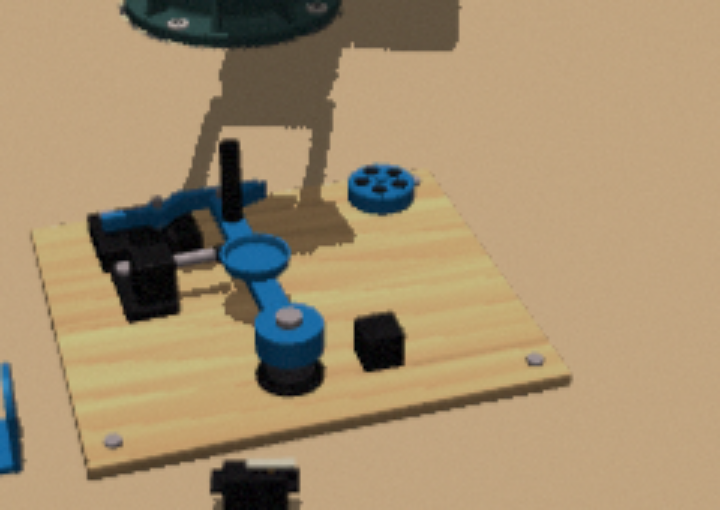

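The arm stays cocked with the handle at (230,180), the gripper is clear, and the wheel, bracket and servo look unmoved.

```bash
python3 -c "
from station import manip
print(manip.job_done())"
```

```text
the job is handed in; nothing more can be done
None
```

The disc thrower is cocked: the catch holds the arm at about 1.28 rad, the buffer went in an estimated 2 mm, the gripper is clear, and I've handed the job in (no verdict was returned).

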